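# Take the heating zones off the controller for summer

## Robot

A 6-joint arm with a two-finger parallel gripper is mounted at the origin on the work surface. World frame = base frame: x ahead of the robot, y to its left, z up, the work surface at z = 0. Lengths are in m, angles in rad, forces in N, time in s.
With the tool pointing down it reaches from about 0.35 to 0.775 m from the base axis. Payload 7.3 kg.
Tool frame: the origin (TCP) lies at the very end of the fingers, on their centre line; the grasp point (between the pads) lies 19 mm behind it; z points along the fingers, y is the line along which they close (so a half turn about z gives the same grasp; the last joint's range is limited). The gripper opens to 92 mm and grips with 3 to 60 N. Pads are 19 mm wide; open, the fingers measure 130 mm over their backs; the gripper's body (75 mm by 190 mm) begins 47 mm behind the grasp point.
Start: joints at [-1.283, 0.342, 1.524, -0, 1.275, -0.146], TCP at [0.221, -0.476, 0.227] pointing down, gripper open.
Joint ranges: [-2.53, 2.53], [-0.77, 2.02], [0.04, 2.7], [-1, 4.14], [0.28, 2.66], [-3.11, 3.11]. Speed limits (rad/s): [2.57, 2.57, 3.14, 3.14, 3.14, 3.14].

## Interface

Orientations are given as [roll, pitch, yaw] about the fixed x, y, z axes, in that order (R = Rz(yaw) Ry(pitch) Rx(roll)).
In Python, from cell import telemetry, eyes, job gives the robot as it stands.
- The arm moves only by the tool apply_moves, never from a script. Its arguments are lists of equal length, an entry for each row: "delta_pos": the shift along the world's x, y, z each as a share of 0.4 m, from -1 to 1, a list of three; "dr": the turn, a rotation vector about the world's x, y, z each as a share of 0.5 rad, from -1 to 1, a list of three; "jaw": the opening, from 0 (shut) to 1 (fully open). A call has 1 to 8 rows; each row is the pose to reach, as a shift and turn from the pose commanded when the call began; what a row does not reach only later rows make up. A row lasts 1/12 s, in which the tool goes at most 41.7 mm and 7.16 degrees, less where a joint would pass 70% of its speed; a pose out of reach is approached as far as the arm can. A call with a number of a shift or a turn outside -1 to 1 is refused whole. A call with a gripper value outside its range is refused whole. The fingers move at their own pace and stop on an object; "force" is the grip in N (left out, the last holds). Time passes only in rows, so rows that repeat a pose let the fingers close. It gives the time, the measured TCP pose, the force, the opening and the grip force at its end, in the units of the state.
- telemetry.observe(): the state, without advancing time (a new reading comes with each control period).
- eyes.read_camera(name): name is "scene" or "top"; returns the picture (480x640x3 uint8, red, green, blue); there is no depth.
- eyes.camera_model(name): a dict with "vertical_fov" (degrees; the focal length in pixels is half the picture's height over the tangent of half this angle, whatever the lens; pixels are square), "cx", "cy" (the principal point, pixels), "rvec" (rotation vector, rad) and "tvec" (3), from world to camera coordinates, as OpenCV has them. Camera axes: x right, y down, z forward; pixel columns grow to the right and rows downward; lengths in m; the calibration is good to about 2 mm. A picture is of the moment at which its call begins. camera_model takes no time and is no camera call.
- job.hand_in(): hands the job in; it is judged then, once.
The state is a dict: "time": time; "qpos": joint angles; "qvel": joint speeds; "joint_efforts": joint torques, N m; "tool_pos": TCP position; "tool_rot": TCP orientation; "contact_force": force on the tool from outside, world axes, zero at the start; "torque": the same for the moment, N m; "opening": finger opening in m; "grip_force": force on a finger pad.
Only numpy, scipy, OpenCV 4.12 (cv2) and the standard library are available. Lean on these libraries where they do the work, as an engineer would, in place of code of your own. Each camera call takes 0.05 s, during which the arm holds its last target. There are 200 camera calls.

## Task

Shut the basement heating off for the summer: first press the red mushroom stop so that it stays down, then pull every red plug out of the controller and put it in the grey bin, leaving the blue well-pump plug fully home in its socket. When all the red plugs are in the bin, twist the mushroom clockwise so that it springs up again, and leave the other things on the bench where they are.

Things in the scene. Friction and masses are not known exactly. Their poses are not given: they have to be found in the camera images.
- controller: controller fixed to the bench: grey box 110 mm (x) by 290 mm (y) by 50 mm tall, origin at the centre of its underside. On top, five rectangular sockets in a row at x = 0, y = -104, -52, 0, 52, 104 mm, any plug in any socket. A brass detent slide in dark steel guides, about 20 mm tall, stands on the +y side of each; grip plugs across x
- zone0: red heating-zone plug, 92 mm long, z up when seated. Origin: centre of its grip, a block 34 (x) x 24 (y) x 42 mm (z). Below: 16 mm waist (30 x 19), 6 mm collar (34 x 24), black prong 24 x 14 x 30 ending 71 mm below origin. Seated: origin 41 mm above the controller's top, axes as the controller's; a sprung detent holds the waist: pull straight up, ~10 N, 35 mm. May be absent.
- zone1: red heating-zone plug, 92 mm long, z up when seated. Origin: centre of its grip, a block 34 (x) x 24 (y) x 42 mm (z). Below: 16 mm waist (30 x 19), 6 mm collar (34 x 24), black prong 24 x 14 x 30 ending 71 mm below origin. Seated: origin 41 mm above the controller's top, axes as the controller's; a sprung detent holds the waist: pull straight up, ~10 N, 35 mm. May be absent.
- zone2: red heating-zone plug, 92 mm long, z up when seated. Origin: centre of its grip, a block 34 (x) x 24 (y) x 42 mm (z). Below: 16 mm waist (30 x 19), 6 mm collar (34 x 24), black prong 24 x 14 x 30 ending 71 mm below origin. Seated: origin 41 mm above the controller's top, axes as the controller's; a sprung detent holds the waist: pull straight up, ~10 N, 35 mm. May be absent.
- zone3: red heating-zone plug, 92 mm long, z up when seated. Origin: centre of its grip, a block 34 (x) x 24 (y) x 42 mm (z). Below: 16 mm waist (30 x 19), 6 mm collar (34 x 24), black prong 24 x 14 x 30 ending 71 mm below origin. Seated: origin 41 mm above the controller's top, axes as the controller's; a sprung detent holds the waist: pull straight up, ~10 N, 35 mm. May be absent.
- well: blue well-pump plug, 92 mm long, z up when seated. Origin: centre of its grip, a block 34 (x) x 24 (y) x 42 mm (z). Below: 16 mm waist (30 x 19), 6 mm collar (34 x 24), black prong 24 x 14 x 30 ending 71 mm below origin. Seated: origin 41 mm above the controller's top, axes as the controller's; a sprung detent holds the waist: pull straight up, ~10 N, 35 mm. In any socket.
- stop_box: stop station fixed to the bench: yellow housing 85 by 85 mm, 60 mm tall, origin at the centre of its underside, with a red mushroom button on top
- stop_top (a point): centre of the top face of the red mushroom head (moves with it; 116 mm above the bench when up). The head is a round cap 46 mm across and 22 mm tall, on a stem, its underside 34 mm above the housing when up and 23 mm when latched down; its white mark shows how far it is turned
- stop (a joint): how far the mushroom is pressed, m: 0 up, 0.013 fully down. Pressed past about 0.0105 it latches and stays down at about 0.010; pressing takes up to about 7 N
- stop_turn (a joint): how far the mushroom head is turned clockwise seen from above, rad (0 to 1.2). Once latched down, turning it clockwise to about 0.8 lets go of the latch and, when released by the hand, it springs up to 0. It stays turned; it must be at 0 for pressing to latch, as it is at the start
- bin: loose grey open bin 220 mm (x) by 170 mm (y) outside, 60 mm tall, 5 mm walls and floor, mass about 0.7 kg; origin at the centre of its underside
- screwdriver: bystander: plastic-handled screwdriver, 190 mm long, lying on the bench; origin under its middle
- paint_can: bystander: closed can, 90 mm across, 110 mm tall; origin at the centre of its underside
- screw_jar: bystander: closed jar, 72 mm across, 100 mm tall; origin at the centre of its underside
- mug: bystander: blue mug, 80 mm across, 90 mm tall; origin at the centre of its underside
Not all that is in view belongs to the job. Leave any turquoise look-alike of the zone3 alone. What is shaped like the zone1 but yellow is not meant.

How it is judged:
By the outcome, as a careful person would: the job done as asked, in the order asked, and still so for the second after the job is handed in, with the robot touching nothing.
Of zone0, zone1, zone2, zone3 only 3 to 4 are there at a start; the rules pass over those that are not, and their reading is None.
At some moment in a run one of bin may be knocked a few centimetres aside while the robot is not near it.
Once in a run the grip may slacken for a moment while it holds something.
It also fails if it takes over 210 s, if anything falls off the work surface, if the arm or the gripper's body presses on something with over 40 N, if the wrist force passes 120 N, or if a joint passes its speed limit or range.

## Working session

There is one attempt and no reset: what is moved stays moved. The work goes in short steps, Python scripts to look and compute and a tool call to move; the robot and the scene stay as the last step left them, time stands still between calls to the robot, and variables do not carry over. Pictures are saved under pics/ and viewed, at most 14 in all, crops included, and the job is handed in when it is done.

Besides the shell and the picture viewer there is one more tool, called after "Call:" as a command line: name --argument value ..., lists and objects as JSON in quotes. apply_moves: Moves the arm, as the interface text tells. Its arguments: {"type":"object","properties":{"delta_pos":{"type":"array"},"dr":{"type":"array"},"jaw":{"type":"array"},"force":{"type":"number"}},"required":["delta_pos","dr","jaw"]}

```bash
mkdir -p pics; ls
python3 - <<'E'
from cell import telemetry, eyes
import cv2
print(telemetry.observe())
for n in("scene","top"):
    im=eyes.read_camera(n); cv2.imwrite(f"pics/{n}0.png",im[:,:,::-1]); print(eyes.camera_model(n))
E
```

```text
pics
{'time': 0.0, 'qpos': array([-1.28301968e+00,  3.42731663e-01,  1.52501325e+00,  8.86197144e-06,
        1.27540594e+00, -1.45989683e-01]), 'qvel': array([ 3.72580592e-04, -1.56645206e-03,  2.75976340e-05,  9.21106264e-04,
       -4.66998781e-04,  2.30250223e-05]), 'joint_efforts': array([-1.68576635e-04, -4.31240201e+01, -2.44218206e+01,  7.17753125e-02,
        5.59608615e-02, -1.60040913e-04]), 'tool_pos': array([ 0.22056357, -0.47597145,  0.22604164]), 'tool_rot': array([-3.14005226e+00, -2.35058508e-04,  4.33763563e-01]), 'contact_force': array([0.91046538, 0.35488879, 0.39805102]), 'torque': array([ 0.01407526, -0.04951575, -0.02794404]), 'grip_force': 0.0, 'opening': 0.09168452717937911}
{'vertical_fov': 49.81413483603202, 'cx': 324.119041674488, 'cy': 232.66787061005067, 'rvec': array([ 1.19977848,  2.33000253, -0.96129547]), 'tvec': array([ 0.33598768, -0.26168446,  1.37310697])}
{'vertical_fov': 48.4835682458222, 'cx': 322.85364690125124, 'cy': 233.90956085274468, 'rvec': array([ 2.19297334, -2.17762794,  0.11995943]), 'tvec': array([-0.00864023,  0.59184055,  1.20867106])}
```

View pics/scene0.png

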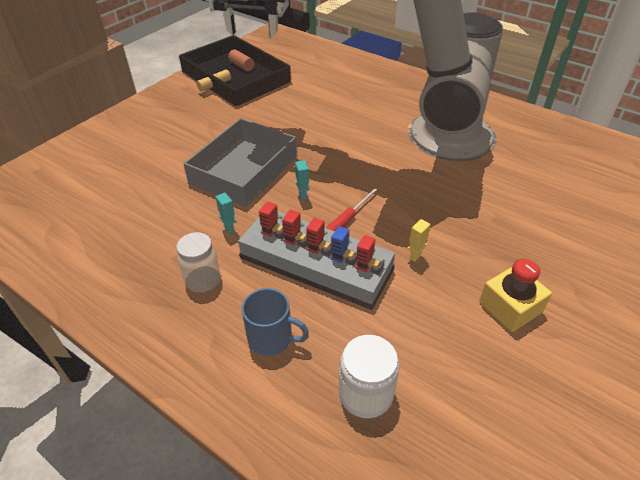

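View pics/top0.png

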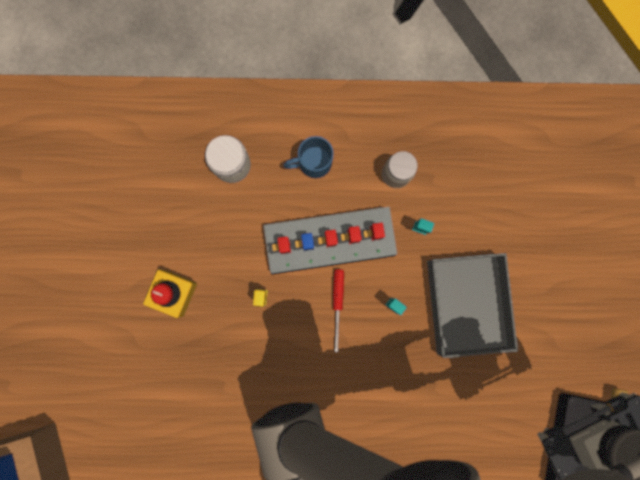

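The scene view shows the controller with red plugs at (269,218), (291,226), (315,235) and (366,253), and the blue plug at (340,243). The turquoise pieces at (303,180) and (226,213) and the yellow one at (420,241) are decoys. The grey bin is at (243,160), the black tray at (235,70) is another thing, and the stop is at (525,275). In the top view the plugs run from (283,245) to (378,231), blue at (307,242). The stop is at (163,294) and the bin at (473,305). Next I'll enlarge crops to confirm.

```bash
cat > h.py <<'E'
import numpy as np, cv2
from cell import telemetry, eyes
def cam(n):
    m=eyes.camera_model(n); f=240/np.tan(np.radians(m["vertical_fov"]/2))
    K=np.array([[f,0,m["cx"]],[0,f,m["cy"]],[0,0,1]]); return K,m["rvec"],m["tvec"]
def at_z(n,uv,z):
    K,r,t=cam(n); R=cv2.Rodrigues(r)[0]; c=-R.T@t; d=R.T@np.linalg.inv(K)@[*uv,1]; return c+d*(z-c[2])/d[2]
def proj(n,P):
    K,r,t=cam(n); return cv2.projectPoints(np.float64(P).reshape(-1,1,3),r,t,K,None)[0].reshape(-1,2)
def crop(im,x0,y0,w,h,s,name):
    cv2.imwrite(name,cv2.resize(im[y0:y0+h,x0:x0+w,::-1],None,fx=s,fy=s,interpolation=cv2.INTER_CUBIC))
E
python3 - <<'E'
from h import *
a=cv2.imread("pics/top0.png")[:,:,::-1]; 
x=cv2.resize(a[200:280,255:400],None,fx=5,fy=5,interpolation=cv2.INTER_CUBIC)
y=cv2.resize(a[262:324,135:205],None,fx=3,fy=3,interpolation=cv2.INTER_CUBIC)
o=np.zeros((400+186,725,3),np.uint8);o[:400]=x;o[400:,:210]=y
cv2.imwrite("pics/c1.png",o[:,:,::-1])
for uv in[(428,256),(506,255),(517,350),(441,357)]:print(at_z("top",uv,.06))
E
```

```text
[ 0.54075141 -0.241296    0.06      ]
[ 0.54427121 -0.4185565   0.06      ]
[ 0.33266463 -0.43799863  0.06      ]
[ 0.31677302 -0.26767068  0.06      ]
```

View pics/c1.png

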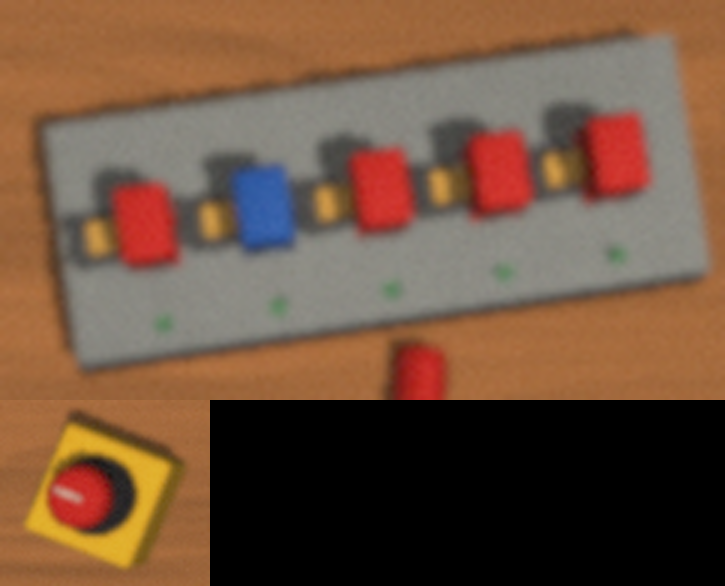

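The crop shows red plugs at crop (146,224), (382,189), (499,172) and (616,155), and the blue plug at (264,207). The brass detents are on the left, which is +y. The red mushroom sits on its yellow box with the white mark pointing left. All four reds are seated heating plugs, and the turquoise and yellow look-alikes stand outside the controller.

Run:
```python
from h import *
np.set_printoptions(precision=4,suppress=True)
C=lambda u,v:(255+(u+.5)/5-.5,200+(v+.5)/5-.5)
c=np.array([at_z("top",C(*p),.05) for p in[(40,120),(675,35),(708,272),(85,368)]]);print(c, "centre",c.mean(0))
print("len",np.linalg.norm(c[0]-c[1]),np.linalg.norm(c[2]-c[1]))
P=np.array([at_z("top",C(*p),.112) for p in[(146,223),(264,206),(382,188),(499,171),(616,154)]]);print(P,np.linalg.norm(np.diff(P,axis=0),axis=1))
d=P[0]-P[4];print("yaw",np.arctan2(-d[0],d[1]))
print("scene proj",proj("scene",P))
S=at_z("top",(162.3,294.3),.116);print("stop",S,proj("scene",S))
b=np.array([at_z("top",(135+u/3,262+v/3),.06) for u,v in[(72,18),(182,62),(130,170),(25,125)]]);print(b,b.mean(0))
a=cv2.imread("pics/scene0.png")[:,:,::-1]
x=cv2.resize(a[190:290,235:400],None,fx=4,fy=4,interpolation=cv2.INTER_CUBIC)
y=cv2.resize(a[250:330,475:555],None,fx=3,fy=3,interpolation=cv2.INTER_CUBIC)
o=np.zeros((600,660,3),np.uint8);o[:400]=x;o[400:,:240]=y[:200]
cv2.imwrite("pics/c2.png",o[:,:,::-1])
```

```text
[[ 0.6122  0.133   0.05  ]
 [ 0.6538 -0.1565  0.05  ]
 [ 0.5453 -0.171   0.05  ]
 [ 0.5     0.111   0.05  ]] centre [ 0.5778 -0.0209  0.05  ]
len 0.2925032366965066 0.10946224273734306
[[ 0.5613  0.0811  0.112 ]
 [ 0.5691  0.0304  0.112 ]
 [ 0.5772 -0.0204  0.112 ]
 [ 0.585  -0.0709  0.112 ]
 [ 0.5928 -0.1216  0.112 ]] [0.0512 0.0514 0.0511 0.0513]
yaw 0.15393528679242496
scene proj [[365.7928 242.0249]
 [340.3439 232.9905]
 [315.5442 224.3659]
 [291.8029 215.9605]
 [268.7639 207.8038]]
stop [0.453 0.336 0.116] [[524.4061 265.3999]]
[[0.5097 0.3608 0.06  ]
 [0.4777 0.2786 0.06  ]
 [0.3982 0.3146 0.06  ]
 [0.4307 0.3926 0.06  ]] [0.4541 0.3366 0.06  ]
```

View pics/c2.png

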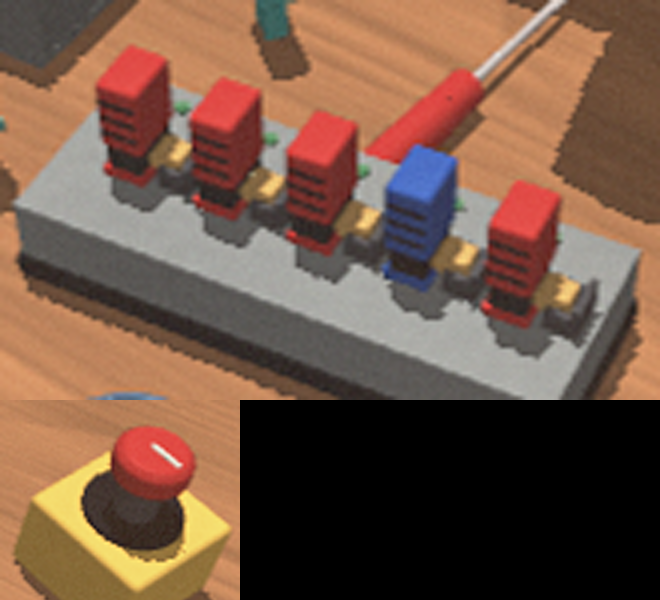

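Call:
apply_moves --delta_pos '[[0.45, 0.7, 0], [0.45, 0.7, 0], [0.45, 0.7, 0], [0.45, 0.7, 0], [0.45, 0.7, 0], [0.45, 0.7, 0], [0.45, 0.7, 0], [0.45, 0.7, 0]]' --dr '[[0, 0, 1], [0, 0, 1], [0, 0, 1], [0, 0, 1], [0, 0, 1], [0, 0, 1], [0, 0, 1], [0, 0, 1]]' --jaw '[0, 0, 0, 0, 0, 0, 0, 0]' --force 30

```text
time: 0.77
tool_pos: [0.4012, -0.1944, 0.2266]
tool_rot: [-3.141, -0.0, 0.934]
contact_force: [-0.6, -0.5, 0.1]
opening: 0.0429
grip_force: 0.0
```

Call:
apply_moves --delta_pos '[[0.1, 0.75, 0], [0.1, 0.75, 0], [0.1, 0.75, 0], [0.1, 0.75, 0], [0.1, 0.75, 0], [0.1, 0.75, 0], [0.1, 0.75, 0], [0.1, 0.75, 0]]' --dr '[[0, 0, 1], [0, 0, 1], [0, 0, 1], [0, 0, 1], [0, 0, 1], [0, 0, 1], [0, 0, 1], [0, 0, 1]]' --jaw '[0, 0, 0, 0, 0, 0, 0, 0]'

```text
time: 1.43
tool_pos: [0.4404, 0.1084, 0.2266]
tool_rot: [-3.141, -0.002, 1.438]
contact_force: [0.3, -0.3, -0.0]
opening: 0.0004
grip_force: 0.0
```

Call:
apply_moves --delta_pos '[[0.033, 0.569, 0], [0.033, 0.569, 0], [0.033, 0.569, 0], [0.033, 0.569, 0], [0.033, 0.569, 0], [0.033, 0.569, 0], [0.033, 0.569, -0.1], [0.033, 0.569, -0.2]]' --dr '[[0, 0, 0], [0, 0, 0], [0, 0, 0], [0, 0, 0], [0, 0, 0], [0, 0, 0], [0, 0, 0], [0, 0, 0]]' --jaw '[0, 0, 0, 0, 0, 0, 0, 0]'

```text
time: 2.1
tool_pos: [0.455, 0.3331, 0.1472]
tool_rot: [3.137, -0.003, 1.436]
contact_force: [0.6, 1.2, -0.0]
opening: 0.0006
grip_force: 0.0
```

Call:
apply_moves --delta_pos '[[0, 0, -0.02], [0, 0, -0.04], [0, 0, -0.05], [0, 0, -0.06], [0, 0, -0.065], [0, 0, -0.07], [0, 0, -0.075], [0, 0, -0.075]]' --dr '[[0, 0, 0], [0, 0, 0], [0, 0, 0], [0, 0, 0], [0, 0, 0], [0, 0, 0], [0, 0, 0], [0, 0, 0]]' --jaw '[0, 0, 0, 0, 0, 0, 0, 0]'

```text
time: 2.77
tool_pos: [0.4541, 0.3312, 0.1171]
tool_rot: [3.141, -0.0, 1.434]
contact_force: [-0.4, 0.2, 0.2]
opening: 0.0007
grip_force: 0.0
```

Call:
apply_moves --delta_pos '[[0, 0.01, 0], [0, 0.01, -0.005], [0, 0.01, -0.01], [0, 0.01, -0.015], [0, 0.01, -0.02], [0, 0.01, -0.025], [0, 0.01, -0.028], [0, 0.01, -0.028]]' --dr '[[0, 0, 0], [0, 0, 0], [0, 0, 0], [0, 0, 0], [0, 0, 0], [0, 0, 0], [0, 0, 0], [0, 0, 0]]' --jaw '[0, 0, 0, 0, 0, 0, 0, 0]'

```text
time: 3.43
tool_pos: [0.454, 0.3353, 0.1053]
tool_rot: [3.141, -0.0, 1.434]
contact_force: [0.3, 1.6, 3.2]
opening: 0.0006
grip_force: 1.4
```

Call:
apply_moves --delta_pos '[[0, 0, -0.002], [0, 0, -0.004], [0, 0, -0.005], [0, 0, -0.005]]' --dr '[[0, 0, 0], [0, 0, 0], [0, 0, 0], [0, 0, 0]]' --jaw '[0, 0, 0, 0]'

```text
time: 3.77
tool_pos: [0.454, 0.3353, 0.1035]
tool_rot: [3.141, -0.0, 1.434]
contact_force: [0.6, 2.2, 3.0]
opening: 0.0006
grip_force: 1.6
```

Call:
apply_moves --delta_pos '[[0, 0, 0.1], [0, 0, 0.2], [0, 0, 0.25], [0, 0, 0.25]]' --dr '[[0, 0, 0], [0, 0, 0], [0, 0, 0], [0, 0, 0]]' --jaw '[0, 0, 0, 0]'

```text
time: 4.1
tool_pos: [0.4555, 0.3358, 0.2082]
tool_rot: [3.135, -0.004, 1.434]
contact_force: [0.5, 0.7, 0.4]
opening: 0.0005
grip_force: 0.0
```

Call:
apply_moves --delta_pos '[[0.268, -0.636, 0], [0.268, -0.636, 0], [0.268, -0.636, 0], [0.268, -0.636, 0], [0.268, -0.636, 0], [0.268, -0.636, 0], [0.268, -0.636, 0], [0.268, -0.636, 0]]' --dr '[[0, 0, 0.57], [0, 0, 0.57], [0, 0, 0.57], [0, 0, 0.57], [0, 0, 0.57], [0, 0, 0.57], [0, 0, 0.57], [0, 0, 0.57]]' --jaw '[0.75, 0.75, 0.75, 0.75, 0.75, 0.75, 0.75, 0.75]'

```text
time: 4.77
tool_pos: [0.5621, 0.0748, 0.2017]
tool_rot: [-3.139, 0.002, 1.713]
contact_force: [-0.1, 0.4, 0.0]
opening: 0.0493
grip_force: 0.0
```

Run:
```python
from h import *
im=eyes.read_camera("scene"); print(telemetry.observe()["tool_pos"],telemetry.observe()["tool_rot"])
a=cv2.resize(im[230:340,460:570],None,fx=4,fy=4,interpolation=cv2.INTER_CUBIC)
b=cv2.imread("pics/scene0.png")[230:340,460:550,::-1]; b=cv2.resize(b,None,fx=4,fy=4)
cv2.imwrite("pics/c3.png",np.hstack([a[:,:360],b])[:,:,::-1])
cv2.imwrite("pics/top1.png",eyes.read_camera("top")[:,:,::-1])
```

```text
[0.56096648 0.0774966  0.20167247] [-3.13802847e+00  3.63762306e-04  1.71382338e+00]
```

View pics/c3.png

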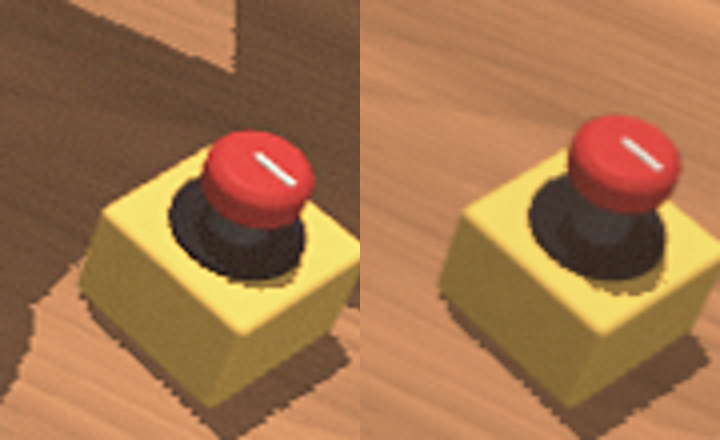

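The left half (now) shows the head about 4 px lower than at the start (right half), with the white mark unchanged, so the button is latched. Next I go down on the first red plug.

Call:
apply_moves --delta_pos '[[0, 0.009, -0.08], [0, 0.009, -0.16], [0, 0.009, -0.22], [0, 0.009, -0.26], [0, 0.009, -0.29], [0, 0.009, -0.309], [0, 0.009, -0.309], [0, 0.009, -0.309]]' --dr '[[0, 0, 0.02], [0, 0, 0.02], [0, 0, 0.02], [0, 0, 0.02], [0, 0, 0.02], [0, 0, 0.02], [0, 0, 0.02], [0, 0, 0.02]]' --jaw '[0.75, 0.75, 0.75, 0.75, 0.75, 0.75, 0.75, 0.75]'

```text
time: 5.53
tool_pos: [0.5606, 0.0853, 0.0798]
tool_rot: [-3.141, -0.0, 1.73]
contact_force: [-0.4, -0.0, 0.1]
opening: 0.069
grip_force: 0.0
```

Call:
apply_moves --delta_pos '[[0, 0, 0], [0, 0, 0], [0, 0, 0], [0, 0, 0], [0, 0, 0], [0, 0, 0], [0, 0, 0], [0, 0, 0]]' --dr '[[0, 0, 0], [0, 0, 0], [0, 0, 0], [0, 0, 0], [0, 0, 0], [0, 0, 0], [0, 0, 0], [0, 0, 0]]' --jaw '[0.3, 0.3, 0.3, 0.3, 0.3, 0.3, 0.3, 0.3]' --force 45

```text
time: 6.2
tool_pos: [0.5612, 0.0844, 0.0802]
tool_rot: [3.141, 0.0, 1.729]
contact_force: [-0.5, 0.2, 1.9]
opening: 0.0336
grip_force: 45.0
```

Call:
apply_moves --delta_pos '[[0, 0, 0.01], [0, 0, 0.025], [0, 0, 0.045], [0, 0, 0.07], [0, 0, 0.1], [0, 0, 0.15], [0, 0, 0.2], [0, 0, 0.25]]' --dr '[[0, 0, 0], [0, 0, 0], [0, 0, 0], [0, 0, 0], [0, 0, 0], [0, 0, 0], [0, 0, 0], [0, 0, 0]]' --jaw '[0, 0, 0, 0, 0, 0, 0, 0]'

```text
time: 6.87
tool_pos: [0.561, 0.0847, 0.1818]
tool_rot: [3.141, -0.0, 1.729]
contact_force: [-0.2, -0.3, -0.6]
opening: 0.0339
grip_force: 45.0
```

Call:
apply_moves --delta_pos '[[0, 0, 0.1], [-0.075, -0.6, 0.1], [-0.075, -0.6, 0.1], [-0.075, -0.6, 0.1], [-0.075, -0.6, 0.1], [-0.075, -0.6, 0.1], [-0.075, -0.6, 0.1], [-0.075, -0.6, 0.1]]' --dr '[[0, 0, 0], [0, 0, 0], [0, 0, 0], [0, 0, 0], [0, 0, 0], [0, 0, 0], [0, 0, 0], [0, 0, 0]]' --jaw '[0, 0, 0, 0, 0, 0, 0, 0]'

```text
time: 7.53
tool_pos: [0.5303, -0.1613, 0.2209]
tool_rot: [3.141, 0.003, 1.723]
contact_force: [-0.0, -0.3, -0.9]
opening: 0.0336
grip_force: 45.0
```

Call:
apply_moves --delta_pos '[[-0.11, -0.54, 0], [-0.11, -0.54, 0], [-0.11, -0.54, 0], [-0.11, -0.54, 0], [-0.11, -0.54, 0], [-0.11, -0.54, 0], [-0.11, -0.54, 0], [-0.11, -0.54, 0]]' --dr '[[0, 0, 0], [0, 0, 0], [0, 0, 0], [0, 0, 0], [0, 0, 0], [0, 0, 0], [0, 0, 0], [0, 0, 0]]' --jaw '[0, 0, 0, 0, 0, 0, 0, 0]'

```text
time: 8.2
tool_pos: [0.4871, -0.3712, 0.2202]
tool_rot: [3.141, -0.001, 1.728]
contact_force: [0.4, 1.7, -1.2]
opening: 0.0338
grip_force: 45.0
```

Run:
```python
from h import *
cv2.imwrite("pics/top2.png",eyes.read_camera("top")[:,:,::-1])
s=eyes.read_camera("scene");crop(s,160,20,260,260,2.3,"pics/c4.png")
o=telemetry.observe();print(o["tool_pos"],o["opening"],o["time"])
```

```text
[ 0.48766997 -0.36984368  0.22031643] 0.03394215793836172 8.3
```

View pics/c4.png

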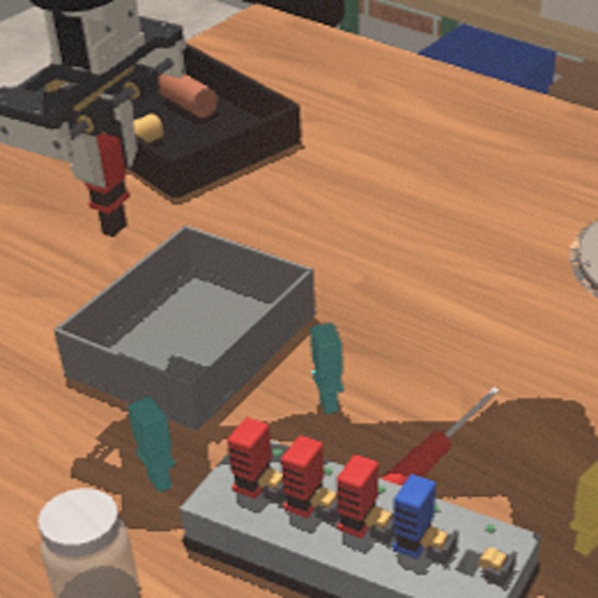

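The red plug is gripped clear of the bin at crop (105,165). The first socket is empty, and blue is still seated at crop (413,510). Before lowering, I check that the bin is where I measured it.

Run:
```python
from h import *
P=[[.5408,-.2413,.06],[.5443,-.4186,.06],[.3327,-.438,.06],[.3168,-.2677,.06]]
print(((proj("scene",P)-[160,20])*2.3).round())
```

```text
[[192. 393.]
 [ 57. 327.]
 [185. 226.]
 [315. 271.]]
```

The projected bin corners match the picture, so the bin hasn't moved.

Call:
apply_moves --delta_pos '[[0, 0, -0.1], [0, 0, -0.2], [0, 0, -0.27], [0, 0, -0.31], [0, 0, -0.31], [0, 0, -0.31], [0, 0, -0.31], [0, 0, -0.31]]' --dr '[[0, 0, 0], [0, 0, 0], [0, 0, 0], [0, 0, 0], [0, 0, 0], [0, 0, 0], [0, 0, 0], [0, 0, 0]]' --jaw '[0, 0, 0, 0, 0, 0, 0.6, 0.6]'

```text
time: 8.97
tool_pos: [0.4884, -0.3719, 0.0983]
tool_rot: [3.139, 0.003, 1.73]
contact_force: [0.6, 0.3, -0.3]
opening: 0.0428
grip_force: 0.0
```

Call:
apply_moves --delta_pos '[[0, 0, 0], [0, 0, 0], [0, 0, 0.1], [0, 0, 0.2], [0, 0, 0.3], [0, 0, 0.3], [0, 0, 0.3]]' --dr '[[0, 0, 0], [0, 0, 0], [0, 0, 0], [0, 0, 0], [0, 0, 0], [0, 0, 0], [0, 0, 0]]' --jaw '[0.6, 0.6, 0.6, 0.7, 0.7, 0.7, 0.7]'

```text
time: 9.55
tool_pos: [0.4881, -0.3726, 0.2196]
tool_rot: [3.137, 0.006, 1.729]
contact_force: [0.5, 0.3, -0.2]
opening: 0.0641
grip_force: 0.0
```

Call:
apply_moves --delta_pos '[[0.263, 0.625, 0], [0.263, 0.625, 0], [0.263, 0.625, 0], [0.263, 0.625, 0], [0.263, 0.625, 0], [0.263, 0.625, 0], [0.263, 0.625, 0], [0.263, 0.625, 0]]' --dr '[[0, 0, 0], [0, 0, 0], [0, 0, 0], [0, 0, 0], [0, 0, 0], [0, 0, 0], [0, 0, 0], [0, 0, 0]]' --jaw '[0.75, 0.75, 0.75, 0.75, 0.75, 0.75, 0.75, 0.75]'

```text
time: 10.22
tool_pos: [0.593, -0.1167, 0.2145]
tool_rot: [-3.14, -0.002, 1.734]
contact_force: [-0.2, -0.9, -0.2]
opening: 0.0689
grip_force: 0.0
```

Run:
```python
from h import *
t=eyes.read_camera("top");s=eyes.read_camera("scene")
a=cv2.resize(s[100:220,160:310],(600,480));b=cv2.resize(t[235:375,415:535],(200,233))
o=np.zeros((480,800,3),np.uint8);o[:,:600]=a;o[:233,600:]=b
cv2.imwrite("pics/c5.png",o[:,:,::-1])
o=telemetry.observe();print(o["tool_pos"],o["opening"],o["time"])
```

```text
[ 0.59188535 -0.12072593  0.2146973 ] 0.06883694683482801 10.3167
```

View pics/c5.png

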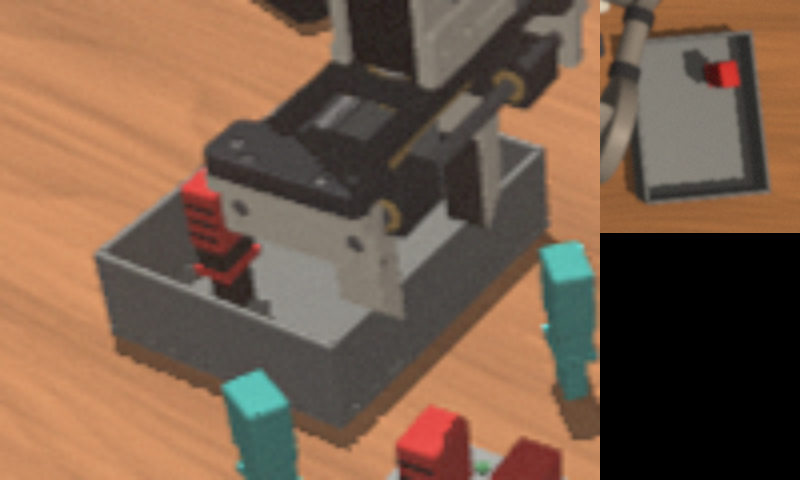

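The plug stands upright in the bin at crop (215,240), and the bin hasn't moved. Now the next plug.

Call:
apply_moves --delta_pos '[[0, 0, -0.1], [0, 0, -0.2], [0, 0, -0.27], [0, 0, -0.31], [0, 0, -0.338], [0, 0, -0.338], [0, 0, -0.338], [0, 0, -0.338]]' --dr '[[0, 0, 0], [0, 0, 0], [0, 0, 0], [0, 0, 0], [0, 0, 0], [0, 0, 0], [0, 0, 0], [0, 0, 0]]' --jaw '[0.75, 0.75, 0.75, 0.75, 0.75, 0.75, 0.75, 0.3]'

```text
time: 10.98
tool_pos: [0.593, -0.1225, 0.0821]
tool_rot: [3.139, 0.001, 1.728]
contact_force: [0.8, 0.0, 0.5]
opening: 0.0657
grip_force: 0.0
```

Call:
apply_moves --delta_pos '[[0, 0, 0], [0, 0, 0], [0, 0, 0], [0, 0, 0], [0, 0, 0], [0, 0, 0], [0, 0, 0], [0, 0, 0]]' --dr '[[0, 0, 0], [0, 0, 0], [0, 0, 0], [0, 0, 0], [0, 0, 0], [0, 0, 0], [0, 0, 0], [0, 0, 0]]' --jaw '[0.3, 0.3, 0.3, 0.3, 0.3, 0.3, 0.3, 0.3]'

```text
time: 11.65
tool_pos: [0.5925, -0.1215, 0.0811]
tool_rot: [3.141, 0.0, 1.729]
contact_force: [-0.2, -0.1, 3.5]
opening: 0.0337
grip_force: 45.0
```

Call:
apply_moves --delta_pos '[[0, 0, 0.01], [0, 0, 0.025], [0, 0, 0.045], [0, 0, 0.07], [0, 0, 0.1], [0, 0, 0.18], [0, 0, 0.27], [0, 0, 0.35]]' --dr '[[0, 0, 0], [0, 0, 0], [0, 0, 0], [0, 0, 0], [0, 0, 0], [0, 0, 0], [0, 0, 0], [0, 0, 0]]' --jaw '[0, 0, 0, 0, 0, 0, 0, 0]'

```text
time: 12.32
tool_pos: [0.5917, -0.1213, 0.2231]
tool_rot: [-3.141, -0.0, 1.729]
contact_force: [0.3, 0.0, -0.7]
opening: 0.0335
grip_force: 45.0
```

Call:
apply_moves --delta_pos '[[-0.511, -0.648, 0], [-0.511, -0.648, 0], [-0.511, -0.648, 0], [-0.511, -0.648, 0], [-0.511, -0.648, 0], [-0.511, -0.648, 0], [-0.511, -0.648, 0], [-0.511, -0.648, 0]]' --dr '[[0, 0, 0], [0, 0, 0], [0, 0, 0], [0, 0, 0], [0, 0, 0], [0, 0, 0], [0, 0, 0], [0, 0, 0]]' --jaw '[0, 0, 0, 0, 0, 0, 0, 0]'

```text
time: 12.98
tool_pos: [0.3859, -0.3819, 0.2217]
tool_rot: [-3.142, 0.0, 1.729]
contact_force: [0.2, -0.6, -1.2]
opening: 0.0337
grip_force: 45.0
```

```bash
cat >> h.py <<'E'
def binchk():
    ref=cv2.cvtColor(cv2.imread("pics/scene0.png"),cv2.COLOR_BGR2GRAY);s=eyes.read_camera("scene")
    g=cv2.cvtColor(s,cv2.COLOR_RGB2GRAY)
    for u,v in[(243,193),(190,165),(296,140),(240,120)]:
        T=ref[v-10:v+11,u-10:u+11]; W=g[v-45:v+46,u-45:u+46]
        m=cv2.minMaxLoc(cv2.matchTemplate(W,T,cv2.TM_CCOEFF_NORMED)); print((u,v),"shift",m[3][0]-35,m[3][1]-35,round(m[1],2))
    o=telemetry.observe();print(o["tool_pos"],o["tool_rot"],o["opening"],o["time"]); return s
E
python3 -c "from h import *;binchk()"
```

```text
(243, 193) shift 32 -30 0.93
(190, 165) shift 0 0 1.0
(296, 140) shift -6 15 0.59
(240, 120) shift 0 0 1.0
[ 0.38198031 -0.38730432  0.22149562] [-3.13834519  0.00314222  1.72456644] 0.03357307015821896 13.0333
```

Call:
apply_moves --delta_pos '[[0, 0, -0.1], [0, 0, -0.2], [0, 0, -0.28], [0, 0, -0.33], [0, 0, -0.33], [0, 0, -0.33], [0, 0, -0.33], [0, 0, -0.33]]' --dr '[[0, 0, 0], [0, 0, 0], [0, 0, 0], [0, 0, 0], [0, 0, 0], [0, 0, 0], [0, 0, 0], [0, 0, 0]]' --jaw '[0, 0, 0, 0, 0, 0, 0.55, 0.55]'

```text
time: 13.7
tool_pos: [0.3889, -0.3818, 0.091]
tool_rot: [3.14, 0.004, 1.729]
contact_force: [-0.1, -0.0, 1.0]
opening: 0.0424
grip_force: 0.0
```

Call:
apply_moves --delta_pos '[[0, 0, 0], [0, 0, 0], [0, 0, 0.1], [0, 0, 0.2], [0, 0, 0.3], [0, 0, 0.33], [0, 0, 0.33]]' --dr '[[0, 0, 0], [0, 0, 0], [0, 0, 0], [0, 0, 0], [0, 0, 0], [0, 0, 0], [0, 0, 0]]' --jaw '[0.55, 0.55, 0.6, 0.7, 0.7, 0.7, 0.7]'

```text
time: 14.28
tool_pos: [0.3892, -0.3824, 0.2259]
tool_rot: [3.137, 0.008, 1.729]
contact_force: [1.0, 0.6, 0.1]
opening: 0.0645
grip_force: 0.0
```

Call:
apply_moves --delta_pos '[[0.4, 0.65, 0], [0.4, 0.65, 0], [0.4, 0.65, 0], [0.4, 0.65, 0], [0.4, 0.65, 0], [0.4, 0.65, 0], [0.4, 0.65, 0], [0.4, 0.65, 0]]' --dr '[[0, 0, 0], [0, 0, 0], [0, 0, 0], [0, 0, 0], [0, 0, 0], [0, 0, 0], [0, 0, 0], [0, 0, 0]]' --jaw '[0.75, 0.75, 0.75, 0.75, 0.75, 0.75, 0.75, 0.75]'

```text
time: 14.95
tool_pos: [0.5493, -0.1159, 0.2197]
tool_rot: [-3.141, -0.002, 1.733]
contact_force: [-0.1, -0.3, 0.2]
opening: 0.0689
grip_force: 0.0
```

Call:
apply_moves --delta_pos '[[0.092, 0.125, 0], [0.092, 0.125, 0], [0.092, 0.125, 0], [0.092, 0.125, -0.1], [0.092, 0.125, -0.15], [0.092, 0.125, -0.2], [0.092, 0.125, -0.2], [0.092, 0.125, -0.2]]' --dr '[[0, 0, 0], [0, 0, 0], [0, 0, 0], [0, 0, 0], [0, 0, 0], [0, 0, 0], [0, 0, 0], [0, 0, 0]]' --jaw '[0.75, 0.75, 0.75, 0.75, 0.75, 0.75, 0.75, 0.75]'

```text
time: 15.62
tool_pos: [0.5835, -0.0714, 0.1397]
tool_rot: [-3.139, -0.001, 1.728]
contact_force: [0.0, 0.7, 0.8]
opening: 0.0691
grip_force: 0.0
```

Call:
apply_moves --delta_pos '[[0, 0, -0.05], [0, 0, -0.1], [0, 0, -0.14], [0, 0, -0.15], [0, 0, -0.15], [0, 0, -0.15], [0, 0, -0.15], [0, 0, -0.15]]' --dr '[[0, 0, 0], [0, 0, 0], [0, 0, 0], [0, 0, 0], [0, 0, 0], [0, 0, 0], [0, 0, 0], [0, 0, 0]]' --jaw '[0.75, 0.75, 0.75, 0.75, 0.75, 0.75, 0.3, 0.3]'

```text
time: 16.28
tool_pos: [0.5855, -0.0711, 0.0823]
tool_rot: [3.139, 0.001, 1.729]
contact_force: [0.4, -0.2, 0.7]
opening: 0.0595
grip_force: 0.0
```

Call:
apply_moves --delta_pos '[[0, 0, 0], [0, 0, 0], [0, 0, 0], [0, 0, 0], [0, 0, 0], [0, 0, 0], [0, 0, 0], [0, 0, 0]]' --dr '[[0, 0, 0], [0, 0, 0], [0, 0, 0], [0, 0, 0], [0, 0, 0], [0, 0, 0], [0, 0, 0], [0, 0, 0]]' --jaw '[0.3, 0.3, 0.3, 0.3, 0.3, 0.3, 0.3, 0.3]'

```text
time: 16.95
tool_pos: [0.5848, -0.0708, 0.0809]
tool_rot: [3.141, 0.0, 1.729]
contact_force: [-0.3, 0.5, 2.3]
opening: 0.0336
grip_force: 45.0
```

Call:
apply_moves --delta_pos '[[0, 0, 0.01], [0, 0, 0.025], [0, 0, 0.045], [0, 0, 0.07], [0, 0, 0.1], [0, 0, 0.18], [0, 0, 0.27], [0, 0, 0.35]]' --dr '[[0, 0, 0], [0, 0, 0], [0, 0, 0], [0, 0, 0], [0, 0, 0], [0, 0, 0], [0, 0, 0], [0, 0, 0]]' --jaw '[0, 0, 0, 0, 0, 0, 0, 0]'

```text
time: 17.62
tool_pos: [0.5843, -0.0705, 0.2233]
tool_rot: [3.141, -0.0, 1.729]
contact_force: [1.0, -0.1, -0.7]
opening: 0.0338
grip_force: 45.0
```

```bash
python3 -c "
from h import *
s=binchk();crop(s,160,20,260,260,2.3,'pics/c6.png')"
```

```text
(243, 193) shift 0 0 0.98
(190, 165) shift 0 0 1.0
(296, 140) shift 17 -15 0.55
(240, 120) shift 6 2 0.94
[ 0.58720684 -0.07110051  0.23063897] [3.13038891 0.0045121  1.72911203] 0.033592690877278224 17.6667
```

View pics/c6.png

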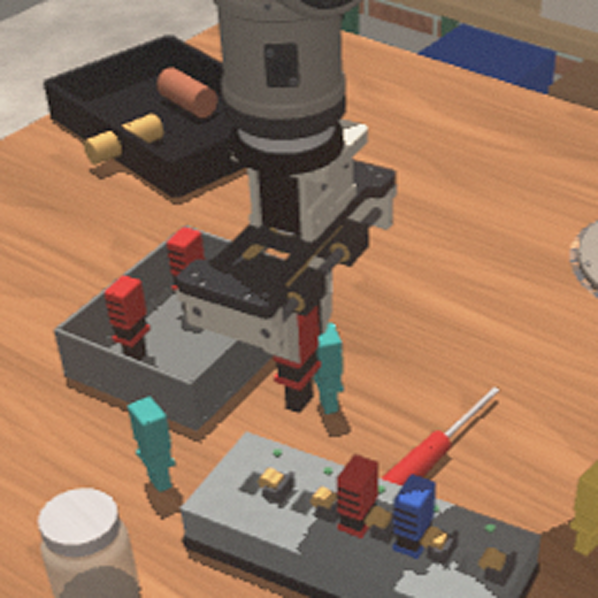

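Two red plugs stand in the bin at crop (125,310) and (185,260), and the third is held. Blue is still seated at crop (412,510).

Call:
apply_moves --delta_pos '[[-0.262, -0.575, 0], [-0.262, -0.575, 0], [-0.262, -0.575, 0], [-0.262, -0.575, 0], [-0.262, -0.575, 0], [-0.262, -0.575, 0], [-0.262, -0.575, 0], [-0.262, -0.575, 0]]' --dr '[[0, 0, 0], [0, 0, 0], [0, 0, 0], [0, 0, 0], [0, 0, 0], [0, 0, 0], [0, 0, 0], [0, 0, 0]]' --jaw '[0, 0, 0, 0, 0, 0, 0, 0]'

```text
time: 18.33
tool_pos: [0.4786, -0.3028, 0.2212]
tool_rot: [3.141, 0.0, 1.724]
contact_force: [0.1, 0.8, 0.1]
opening: 0.034
grip_force: 45.0
```

```bash
python3 -c "
from h import *
binchk()"
```

```text
(243, 193) shift -1 -1 0.9
(190, 165) shift 0 0 1.0
(296, 140) shift -6 14 0.58
(240, 120) shift -35 28 0.92
[ 0.47943653 -0.30114489  0.22110232] [ 3.14110102e+00 -4.84223843e-04  1.72650441e+00] 0.03372573347199152 18.3833
```

Call:
apply_moves --delta_pos '[[0, 0, -0.1], [0, 0, -0.2], [0, 0, -0.28], [0, 0, -0.33], [0, 0, -0.33], [0, 0, -0.33], [0, 0, -0.33], [0, 0, -0.33]]' --dr '[[0, 0, 0], [0, 0, 0], [0, 0, 0], [0, 0, 0], [0, 0, 0], [0, 0, 0], [0, 0, 0], [0, 0, 0]]' --jaw '[0, 0, 0, 0, 0, 0, 0.55, 0.55]'

```text
time: 19.05
tool_pos: [0.4814, -0.3011, 0.091]
tool_rot: [3.139, 0.003, 1.73]
contact_force: [0.7, 0.1, 1.1]
opening: 0.0426
grip_force: 0.0
```

Call:
apply_moves --delta_pos '[[0, 0, 0], [0, 0, 0], [0, 0, 0.1], [0, 0, 0.2], [0, 0, 0.3], [0, 0, 0.33], [0, 0, 0.33]]' --dr '[[0, 0, 0], [0, 0, 0], [0, 0, 0], [0, 0, 0], [0, 0, 0], [0, 0, 0], [0, 0, 0]]' --jaw '[0.55, 0.55, 0.6, 0.7, 0.7, 0.7, 0.7]'

```text
time: 19.63
tool_pos: [0.4815, -0.3021, 0.2261]
tool_rot: [3.135, 0.007, 1.729]
contact_force: [-1.2, -0.5, -0.0]
opening: 0.0641
grip_force: 0.0
```

Call:
apply_moves --delta_pos '[[0.243, 0.702, 0], [0.243, 0.702, 0], [0.243, 0.702, 0], [0.243, 0.702, 0], [0.243, 0.702, 0], [0.243, 0.702, 0], [0.243, 0.702, 0], [0.243, 0.702, 0]]' --dr '[[0, 0, 0], [0, 0, 0], [0, 0, 0], [0, 0, 0], [0, 0, 0], [0, 0, 0], [0, 0, 0], [0, 0, 0]]' --jaw '[0.75, 0.75, 0.75, 0.75, 0.75, 0.75, 0.75, 0.75]'

```text
time: 20.3
tool_pos: [0.5777, -0.0138, 0.2196]
tool_rot: [-3.141, -0.003, 1.734]
contact_force: [-0.2, -0.3, -0.1]
opening: 0.0686
grip_force: 0.0
```

Call:
apply_moves --delta_pos '[[0, 0, 0], [0, 0, -0.1], [0, 0, -0.2], [0, 0, -0.28], [0, 0, -0.32], [0, 0, -0.35], [0, 0, -0.35], [0, 0, -0.35]]' --dr '[[0, 0, 0], [0, 0, 0], [0, 0, 0], [0, 0, 0], [0, 0, 0], [0, 0, 0], [0, 0, 0], [0, 0, 0]]' --jaw '[0.75, 0.75, 0.75, 0.75, 0.75, 0.75, 0.75, 0.75]'

```text
time: 20.97
tool_pos: [0.5763, -0.0214, 0.0801]
tool_rot: [-3.14, -0.0, 1.727]
contact_force: [-0.7, 0.3, 0.9]
opening: 0.0691
grip_force: 0.0
```

Call:
apply_moves --delta_pos '[[0, 0, 0], [0, 0, 0], [0, 0, 0], [0, 0, 0], [0, 0, 0], [0, 0, 0], [0, 0, 0], [0, 0, 0]]' --dr '[[0, 0, 0], [0, 0, 0], [0, 0, 0], [0, 0, 0], [0, 0, 0], [0, 0, 0], [0, 0, 0], [0, 0, 0]]' --jaw '[0.3, 0.3, 0.3, 0.3, 0.3, 0.3, 0.3, 0.3]'

```text
time: 21.63
tool_pos: [0.5773, -0.0199, 0.0811]
tool_rot: [3.141, 0.0, 1.729]
contact_force: [1.0, -0.5, 2.3]
opening: 0.0334
grip_force: 45.0
```

Call:
apply_moves --delta_pos '[[0, 0, 0.01], [0, 0, 0.025], [0, 0, 0.045], [0, 0, 0.07], [0, 0, 0.1], [0, 0, 0.18], [0, 0, 0.27], [0, 0, 0.35]]' --dr '[[0, 0, 0], [0, 0, 0], [0, 0, 0], [0, 0, 0], [0, 0, 0], [0, 0, 0], [0, 0, 0], [0, 0, 0]]' --jaw '[0, 0, 0, 0, 0, 0, 0, 0]'

```text
time: 22.3
tool_pos: [0.5768, -0.0196, 0.2233]
tool_rot: [3.141, -0.0, 1.729]
contact_force: [1.1, -0.4, -0.5]
opening: 0.0338
grip_force: 45.0
```

Call:
apply_moves --delta_pos '[[-0.3, -0.45, 0], [-0.3, -0.45, 0], [-0.3, -0.45, 0], [-0.3, -0.45, 0], [-0.3, -0.45, 0], [-0.3, -0.45, 0]]' --dr '[[0, 0, 0], [0, 0, 0], [0, 0, 0], [0, 0, 0], [0, 0, 0], [0, 0, 0]]' --jaw '[0, 0, 0, 0, 0, 0]'

```text
time: 22.8
tool_pos: [0.4541, -0.2039, 0.2217]
tool_rot: [-3.141, 0.002, 1.725]
contact_force: [0.5, -0.3, -0.6]
opening: 0.0335
grip_force: 45.0
```

```bash
python3 -c "
from h import *
s=binchk();crop(s,160,20,260,260,2.3,'pics/c7.png')"
```

```text
(243, 193) shift 0 1 0.66
(190, 165) shift 0 0 1.0
(296, 140) shift -7 17 0.61
(240, 120) shift 7 2 0.94
[ 0.45492519 -0.20313927  0.22173692] [-3.14158926e+00  1.31043321e-03  1.72417247e+00] 0.033604840631955984 22.85
```

View pics/c7.png

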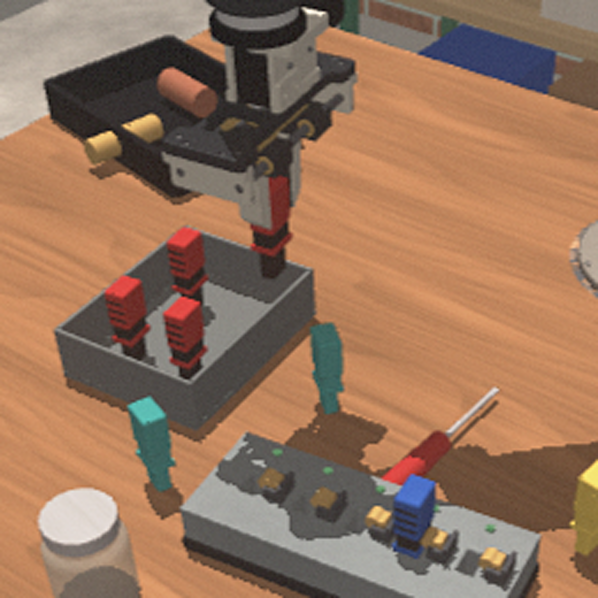

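Three red plugs stand in the bin, which hasn't moved, and the fourth is held at crop (270,225). Only blue is left in the controller, at crop (413,512).

Call:
apply_moves --delta_pos '[[-0.185, -0.27, 0], [-0.185, -0.27, 0], [-0.185, -0.27, 0], [-0.185, -0.27, 0], [-0.185, -0.27, 0], [-0.185, -0.27, 0], [-0.185, -0.27, 0]]' --dr '[[0, 0, 0], [0, 0, 0], [0, 0, 0], [0, 0, 0], [0, 0, 0], [0, 0, 0], [0, 0, 0]]' --jaw '[0, 0, 0, 0, 0, 0, 0]'

```text
time: 23.43
tool_pos: [0.3841, -0.3066, 0.221]
tool_rot: [3.141, -0.0, 1.73]
contact_force: [-0.7, 0.3, -1.0]
opening: 0.0335
grip_force: 45.0
```

Call:
apply_moves --delta_pos '[[0, 0, -0.1], [0, 0, -0.2], [0, 0, -0.28], [0, 0, -0.33], [0, 0, -0.33], [0, 0, -0.33], [0, 0, -0.33], [0, 0, -0.33]]' --dr '[[0, 0, 0], [0, 0, 0], [0, 0, 0], [0, 0, 0], [0, 0, 0], [0, 0, 0], [0, 0, 0], [0, 0, 0]]' --jaw '[0, 0, 0, 0, 0, 0, 0.55, 0.55]'

```text
time: 24.1
tool_pos: [0.3845, -0.3086, 0.0907]
tool_rot: [3.139, 0.003, 1.73]
contact_force: [-0.3, -0.2, 0.0]
opening: 0.0429
grip_force: 0.0
```

Call:
apply_moves --delta_pos '[[0, 0, 0], [0, 0, 0], [0, 0, 0.1], [0, 0, 0.2], [0, 0, 0.3], [0, 0, 0.33], [0, 0, 0.33]]' --dr '[[0, 0, 0], [0, 0, 0], [0, 0, 0], [0, 0, 0], [0, 0, 0], [0, 0, 0], [0, 0, 0]]' --jaw '[0.55, 0.55, 0.6, 0.7, 0.7, 0.7, 0.7]'

```text
time: 24.68
tool_pos: [0.3845, -0.3096, 0.2254]
tool_rot: [3.136, 0.008, 1.729]
contact_force: [0.9, -0.8, -0.7]
opening: 0.0644
grip_force: 0.0
```

Call:
apply_moves --delta_pos '[[0.1, 0.8, 0], [0.1, 0.8, 0], [0.1, 0.8, 0], [0.1, 0.8, 0], [0.1, 0.8, 0], [0.1, 0.8, 0], [0.1, 0.8, 0], [0.1, 0.8, 0]]' --dr '[[0, 0, 0], [0, 0, 0], [0, 0, 0], [0, 0, 0], [0, 0, 0], [0, 0, 0], [0, 0, 0], [0, 0, 0]]' --jaw '[0.85, 0.85, 0.85, 0.85, 0.85, 0.85, 0.85, 0.85]'

```text
time: 25.35
tool_pos: [0.4222, 0.0149, 0.2201]
tool_rot: [-3.141, -0.001, 1.729]
contact_force: [1.7, 0.5, 0.7]
opening: 0.0783
grip_force: 0.0
```

Call:
apply_moves --delta_pos '[[0.077, 0.8, 0], [0.077, 0.8, 0], [0.077, 0.8, 0], [0.077, 0.8, 0], [0.077, 0.8, 0], [0.077, 0.8, 0], [0.077, 0.8, 0], [0.077, 0.8, 0]]' --dr '[[0, 0, 0], [0, 0, 0], [0, 0, 0], [0, 0, 0], [0, 0, 0], [0, 0, 0], [0, 0, 0], [0, 0, 0]]' --jaw '[0.85, 0.85, 0.85, 0.85, 0.85, 0.85, 0.85, 0.85]'

```text
time: 26.02
tool_pos: [0.453, 0.3351, 0.2195]
tool_rot: [-3.14, -0.0, 1.73]
contact_force: [-0.3, -0.2, -0.2]
opening: 0.0782
grip_force: 0.0
```

```bash
python3 -c "
from h import *
s=binchk();cv2.imwrite('pics/s8.png',s[:,:,::-1])"
```

```text
(243, 193) shift 0 1 0.66
(190, 165) shift 0 0 1.0
(296, 140) shift -6 15 0.58
(240, 120) shift 6 2 0.95
[0.45319528 0.33883681 0.21928128] [-3.14124809e+00 -2.93321266e-03  1.73209190e+00] 0.07821183007661495 26.0667
```

View pics/s8.png

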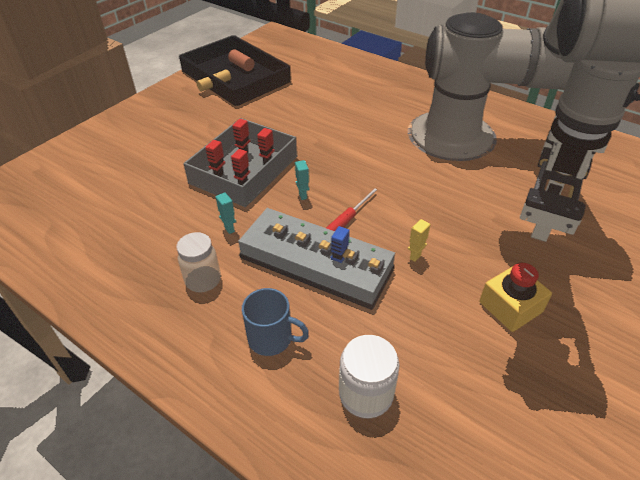

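All four red plugs stand in the bin around (240,150), and blue is seated at (340,243). The look-alikes and bystanders haven't moved, and the mushroom is still down. Next, grip the cap.

Call:
apply_moves --delta_pos '[[0, 0, -0.1], [0, 0, -0.2], [0, 0, -0.27], [0, 0, -0.32], [0, 0, -0.34], [0, 0, -0.348], [0, 0, -0.348], [0, 0, -0.348]]' --dr '[[0, 0, 0], [0, 0, 0], [0, 0, 0], [0, 0, 0], [0, 0, 0], [0, 0, 0], [0, 0, 0], [0, 0, 0]]' --jaw '[0.85, 0.85, 0.85, 0.85, 0.85, 0.85, 0.85, 0.85]'

```text
time: 26.73
tool_pos: [0.4547, 0.3323, 0.0827]
tool_rot: [3.14, -0.001, 1.729]
contact_force: [-0.3, -0.2, 0.4]
opening: 0.0779
grip_force: 0.0
```

Call:
apply_moves --delta_pos '[[0, 0, 0], [0, 0, 0], [0, 0, 0], [0, 0, 0], [0, 0, 0], [0, 0, 0], [0, 0, 0], [0, 0, 0]]' --dr '[[0, 0, 0], [0, 0, 0], [0, 0, 0], [0, 0, 0], [0, 0, 0], [0, 0, 0], [0, 0, 0], [0, 0, 0]]' --jaw '[0.4, 0.4, 0.4, 0.4, 0.4, 0.4, 0.4, 0.4]' --force 25

```text
time: 27.4
tool_pos: [0.4543, 0.3322, 0.0818]
tool_rot: [3.141, -0.0, 1.729]
contact_force: [2.3, 0.3, 1.8]
opening: 0.0455
grip_force: 25.0
```

Call:
apply_moves --delta_pos '[[0, 0, 0], [0, 0.009, 0], [0, 0.009, 0], [0, 0.009, 0], [0, 0.009, 0], [0, 0.009, 0], [0, 0.009, 0], [0, 0.009, 0]]' --dr '[[0, 0, 0], [0, 0, 0], [0, 0, 0], [0, 0, 0], [0, 0, 0], [0, 0, 0], [0, 0, 0], [0, 0, 0]]' --jaw '[0.6, 0.6, 0.6, 0.4, 0.4, 0.4, 0.4, 0.4]' --force 30

```text
time: 28.07
tool_pos: [0.4539, 0.3356, 0.0814]
tool_rot: [-3.142, -0.0, 1.729]
contact_force: [0.5, 0.1, -0.5]
opening: 0.0452
grip_force: 30.0
```

Call:
apply_moves --delta_pos '[[0, 0, 0], [0, 0, 0], [0, 0, 0], [0, 0, 0], [0, 0, 0], [0, 0, 0], [0, 0, 0], [0, 0, 0]]' --dr '[[0, 0, -0.1], [0, 0, -0.25], [0, 0, -0.4], [0, 0, -0.55], [0, 0, -0.7], [0, 0, -0.85], [0, 0, -1], [0, 0, -1]]' --jaw '[0.4, 0.4, 0.4, 0.4, 0.4, 0.4, 0.4, 0.4]'

```text
time: 28.73
tool_pos: [0.452, 0.3358, 0.0814]
tool_rot: [-3.138, 0.001, 1.225]
contact_force: [-5.6, 2.4, 3.0]
opening: 0.0456
grip_force: 30.0
```

Call:
apply_moves --delta_pos '[[0, 0, 0], [0, 0, 0], [0, 0, 0], [0, 0, 0], [0, 0, 0], [0, 0, 0], [0, 0, 0], [0, 0, 0]]' --dr '[[0, 0, -0.15], [0, 0, -0.3], [0, 0, -0.45], [0, 0, -0.6], [0, 0, -0.75], [0, 0, -0.9], [0, 0, -0.95], [0, 0, -0.95]]' --jaw '[0.4, 0.4, 0.4, 0.4, 0.4, 0.4, 0.4, 0.4]'

```text
time: 29.4
tool_pos: [0.4506, 0.3369, 0.0812]
tool_rot: [-3.137, 0.004, 0.752]
contact_force: [-10.8, 7.3, 3.1]
opening: 0.0457
grip_force: 30.0
```

Call:
apply_moves --delta_pos '[[0, 0, 0], [0, 0, 0], [0, 0, 0], [0, 0, 0], [0, 0, 0], [0, 0, 0.1], [0, 0, 0.2], [0, 0, 0.3]]' --dr '[[0, 0, 0], [0, 0, 0], [0, 0, 0], [0, 0, 0], [0, 0, 0], [0, 0, 0], [0, 0, 0], [0, 0, 0]]' --jaw '[0.85, 0.85, 0.85, 0.85, 0.85, 0.85, 0.85, 0.85]'

```text
time: 30.07
tool_pos: [0.4536, 0.3351, 0.2025]
tool_rot: [-3.141, 0.002, 0.753]
contact_force: [1.2, 0.5, -0.2]
opening: 0.0781
grip_force: 0.0
```

Call:
apply_moves --delta_pos '[[0, 0, 0.1], [0, -0.3, 0.1], [0, -0.5, 0.1], [0, -0.5, 0.1], [0, -0.5, 0.1], [0, -0.5, 0.1], [0, -0.5, 0.1], [0, -0.5, 0.1]]' --dr '[[0, 0, 0], [0, 0, 0], [0, 0, 0], [0, 0, 0], [0, 0, 0], [0, 0, 0], [0, 0, 0], [0, 0, 0]]' --jaw '[0.85, 0.85, 0.85, 0.85, 0.85, 0.85, 0.85, 0.85]'

```text
time: 30.73
tool_pos: [0.4542, 0.134, 0.2418]
tool_rot: [3.141, -0.0, 0.75]
contact_force: [-0.0, -0.1, 0.7]
opening: 0.0782
grip_force: 0.0
```

Run:
```python
from h import *
s=eyes.read_camera("scene"); b=cv2.imread("pics/scene0.png")[:,:,::-1]
r=lambda im:cv2.resize(im[230:340,460:550],None,fx=3,fy=3,interpolation=cv2.INTER_CUBIC)
w=cv2.resize(s[100:310,160:460],(540,378))
o=np.zeros((378+210,540+0,3),np.uint8);o[:378]=w;o[378:,:270]=r(s)[:210];o[378:,270:]=r(b)[:210]
cv2.imwrite("pics/c9.png",o[:,:,::-1])
```

```text
(no output)
```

View pics/c9.png

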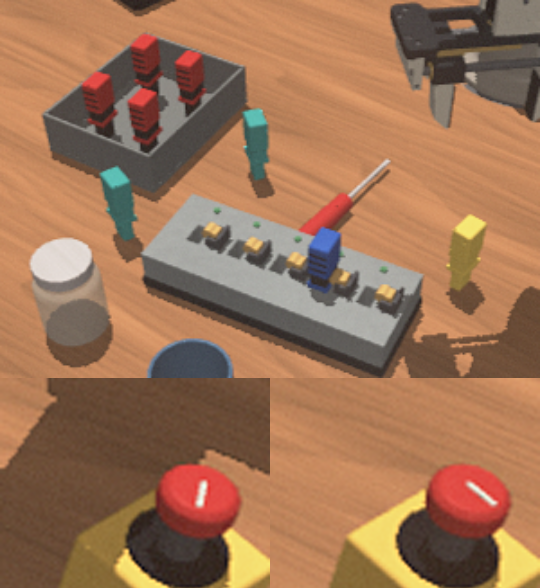

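The mushroom (lower left) is back at its starting height with its mark turned clockwise. The four red plugs stand in the bin, blue is seated, everything else is in place and the arm is clear.

```bash
python3 -c "
from cell import job
print(job.hand_in())"
```

```text
the job is handed in; nothing more can be done
None
```

The job is done and handed in: I pressed the stop until it latched, put all four red plugs in the grey bin, left the blue plug seated, and twisted the mushroom clockwise so it sprang back up; nothing else was disturbed.

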